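Open a screw-capped jar of wall plugs in the bench brace

ROBOT

A 6-joint arm with a two-finger parallel gripper is mounted at the origin on the work surface. World frame = base frame: x ahead of the robot, y to its left, z up, the work surface at z = 0. Lengths are in mm, angles in rad, forces in N, time in s.
With the tool pointing down it reaches from about 350 to 950 mm from the base axis. Payload 17.4 kg.
Tool frame: the origin (TCP) lies at the very end of the fingers, on their centre line; the grasp point (between the pads) lies 19 mm behind it; z points along the fingers, y is the direction in which the jaws open and shut (so a half turn about z gives the same grasp; the last joint's range is limited). The gripper opens to 93 mm and grips with 3 to 60 N. Pads are 15 mm wide; open, the fingers measure 128 mm over their backs; the gripper's body (75 mm by 188 mm) begins 65 mm behind the grasp point.
Start: joints at [-1.146, 0.116, 1.442, -0, 1.584, -0.038], TCP at [301.349, -604.004, 218.646] pointing down, gripper open.
Joint ranges: [-2.83, 2.83], [-0.83, 2.19], [0.07, 2.5], [-1.14, 4.28], [0.01, 3], [-2.97, 2.97]. Speed limits (rad/s): [1.89, 1.89, 2.22, 3.14, 3.14, 3.14].

INTERFACE

Orientations are given as a unit quaternion [x, y, z, w].
In Python, from cell import arm gives the robot as it stands.
- The arm moves only by the tool carry_out, never from a script. Its argument "series" is a list of rows, each a list of 2 entries, a list of its own where there are three numbers: the shift along the tool's x, y, z in mm, then the turn about the tool's z in degrees. A call has 1 to 12 rows; each row is the pose to reach, as a shift and turn from the pose commanded when the call began, along the tool's axes at that moment; what a row does not reach only later rows make up. A row lasts 1/8 s, in which the tool goes at most 62.5 mm and 10.7 degrees, less where a joint would pass 70% of its speed; a pose out of reach is approached as far as the arm can. A call with a gripper value outside its range is refused whole. "fingers" is the opening, from 0 (shut) to 1 (fully open), set as the call begins (left out, the last holds). The fingers move at their own pace and stop on an object; "force" is the grip in N (left out, the last holds). Time passes only in rows, so rows that repeat a pose let the fingers close. It gives the time, the measured TCP pose, the force and the opening at its end, in the units of the state.
- arm.state(): the state, without advancing time (a new reading comes with each control period).
- arm.capture(name): name is "scene" or "top" or "wrist"; returns a dict with "img" (420x560x3 uint8, red, green, blue), "z_map" (420x560 float32, mm along the optical axis (not along the pixel's ray), 0 where there is no reading), "fx", "fy", "cx", "cy" (pixels), "pose" (4x4, takes a point from camera to world coordinates). Camera axes: x right, y down, z forward; pixel columns grow to the right and rows downward; lengths in mm; the calibration is good to about 2 mm. A picture is of the moment at which its call begins.
- arm.close_job(): hands the job in, once; it reports no verdict.
The state is a dict: "time": time; "q": joint angles; "qd": joint speeds; "joint_torque": joint torques, N m; "ee_pos": TCP position; "eef_rot": TCP orientation; "contact_force": force on the tool from outside, world axes, zero at the start; "moment": the same for the moment, N m; "opening": finger opening in mm.
Only numpy, scipy, OpenCV 4.12 (cv2) and the standard library are available. Lean on these libraries where they do the work, as an engineer would, in place of code of your own. Each camera call takes 0.05 s, during which the arm holds its last target. There are 200 camera calls.

TASK

At the storeroom bench, lift the square jar with the orange cap and set it fully down in the square pocket of the blue brace block, so that it cannot turn, with the cap still screwed on. Then unscrew the tight cap (anticlockwise seen from above, about a fifth of a turn) until its thread lets go, and lift it off straight up. Finish while still holding the cap level, a couple of centimetres above the open mouth of the jar, which stays seated in the brace; do not put the cap down or let go of it, and leave the tape roll, carton and tub alone.

Things in the scene. Friction and masses are not known exactly. Their poses are not given: they have to be found in the camera images.
- jar_mid (a point): point on the axis of the square clear jar (grey, red and yellow plugs inside) half-way up, 51 mm above its underside. Body 62 x 62 mm, 66 mm high; above it a round neck, 38 mm across, up to the rim 102 mm above the underside (hidden by the cap at first). z is up its axis, x and y square to its sides. Starts upright on the bench, cap on tight
- cap_mid (a point): point on the axis of the orange twelve-sided screw cap half-way up: 14 mm above its lower edge, 43 mm above jar_mid when tight. Cap 59 mm across flats, 28 mm high, about 90 g. z is up; flats face its x axis and every 30 degrees from there; a white stripe on its flat top runs out along x. When tight its axes are those of the jar
- brace_floor (a point): blue block fixed to the bench, 110 x 110 mm and 45 mm high, with a square pocket 67 x 67 mm, 30 mm deep, with a 4 mm chamfer at the mouth; point at the centre of the pocket floor, 15 mm above the bench. z is up, x and y are square to the pocket's walls; the jar fits in any of four quarter turns, with 2.5 mm of play on each side, so it can turn by up to about 5 degrees in it
- tape_roll: bystander: brown roll of parcel tape lying flat, 90 mm across, 45 mm high; origin at the centre of its underside
- small_carton: bystander: yellow-green carton 100 x 140 mm, 60 mm high; origin at the centre of its underside
- tub: bystander: grey round tub with a white lid, 64 mm across, 70 mm high; origin at the centre of its underside
- cap: the orange cap (origin on its axis at the lower edge). About 0.5 N m to start it, from a springy seal. Turned anticlockwise from above relative to the jar, it is free at about 45 to 50 degrees and meets a hard stop at 90 (70 is best); it may be turned at constant height (its thread rises under 3 mm). Free, it lifts straight off: its lower edge passes the rim 22 mm up
- jar: the jar (origin at the centre of its underside, axes as jar_mid). Loose, 0.25 to 0.5 kg. It can be lifted by its tight cap. On the open bench it would just turn with the cap; in the brace it cannot
There are look-alikes about, which are no part of the job. Leave any brown, grey or purple look-alike of the cap alone.

How it is judged (in metres and radians):
On the way, in this order (a step that is already met when the one before it is completed fails the run):
1. the jar is seated in the brace pocket, upright, its cap still screwed on tight (horizontal distance between jar_mid and brace_floor below 0.008 m and z of jar_mid in the frame of brace_floor below 0.055 m and angle between jar_mid's own z axis and vertical below 0.1 rad and z of cap_mid in the frame of jar_mid below 0.05 m and angle between the x axis of cap_mid and the x axis of jar_mid, either way round below 0.35 rad and linear speed of jar below 0.03 m/s), for 0.2 s.
2. the cap has been turned until its thread lets go, still down on the jar, the jar seated in the brace (horizontal distance between jar_mid and brace_floor below 0.008 m and z of jar_mid in the frame of brace_floor below 0.055 m and angle between jar_mid's own z axis and vertical below 0.1 rad and z of cap_mid in the frame of jar_mid below 0.057 m and angle between the x axis of cap_mid and the x axis of jar_mid, either way round above 0.75 rad), for 0.1 s.
At the end, for the whole second after the job is handed in: the jar stands in the brace pocket (axis within 8 mm of the pocket's, underside within 4 mm of the floor, tilt under 0.1 rad); the robot still grips the cap and holds it at rest, level within 0.2 rad, over the mouth within 20 mm, its lower edge 4 to 53 mm above the rim, not touching the jar (horizontal distance between jar_mid and brace_floor below 0.008 m and z of jar_mid in the frame of brace_floor below 0.055 m and angle between jar_mid's own z axis and vertical below 0.1 rad and z of cap_mid in the frame of jar_mid between 0.069 and 0.118 m and horizontal distance between cap_mid and jar_mid below 0.02 m and angle between cap_mid's own z axis and vertical below 0.2 rad and contact force between the fingers and cap above 2 N and contact force between cap and jar below 0.1 N and linear speed of cap below 0.03 m/s); the arm keeps its last pose, push and grip.
It fails at once if a bystander (tape roll, carton or tub) is moved by more than 25 mm (distance of any of tape_roll, small_carton, tub from where it was at the start of the episode above 0.025 m).
It fails at once if the jar is tipped over (more than 0.6 rad) (angle between jar_mid's own z axis and vertical above 0.6 rad).
It also fails if it takes over 45 s, if anything falls off the work surface, if the arm or the gripper's body presses on something with over 40 N, if the wrist force passes 120 N, or if a joint passes its speed limit or range.

## Working session

There is one attempt and no reset: what is moved stays moved. The work goes in short steps, Python scripts to look and compute and a tool call to move; the robot and the scene stay as the last step left them, time stands still between calls to the robot, and variables do not carry over. Pictures are saved under pics/ and viewed, about 8 in all and at most 12, crops included, and the job is handed in when it is done.

Besides the shell and the picture viewer there is one more tool, called after ">>>" by a JSON object that holds its "api" and its "payload", one argument or row to a line. carry_out: Moves the arm, as the interface text tells. Its arguments: {"type":"object","properties":{"series":{"type":"array"},"fingers":{"type":"number"},"force":{"type":"number"}},"required":["series"]}

```bash
mkdir -p pics; ls; cat > h.py <<'E'
import numpy as np, cv2
from cell import arm
from scipy.spatial.transform import Rotation as R
def cap(n,save=None):
    c=arm.capture(n)
    if save: cv2.imwrite('pics/'+save,c['img'][:,:,::-1])
    return c
def world(c):
    z=c['z_map']; v,u=np.mgrid[:z.shape[0],:z.shape[1]]
    P=np.stack([(u-c['cx'])/c['fx']*z,(v-c['cy'])/c['fy']*z,z],-1)
    return P@c['pose'][:3,:3].T+c['pose'][:3,3]
E
python3 - <<'E'
from h import *
import pickle
s=arm.state();print(s)
d={n:cap(n) for n in('scene','top')}
pickle.dump(d,open('d.pkl','wb'))
for n in d: cv2.imwrite(f'pics/{n}0.png',d[n]['img'][:,:,::-1]); print(n,d[n]['pose'].round(2).tolist(),d[n]['fx'])
E
```

```text
pics
{'time': 0.0, 'q': array([-1.14582119e+00,  1.16492817e-01,  1.44227833e+00,  1.02219019e-06,
        1.58401082e+00, -3.78017023e-02]), 'qd': array([ 8.40063910e-04,  1.39450251e-03,  8.29556321e-05,  1.81292824e-04,
        2.07084701e-03, -8.18558038e-04]), 'joint_torque': array([ 3.99352022e-03, -7.21249509e+01, -6.22606015e+01,  7.80689833e-02,
        2.34415306e-02, -8.81829828e-05]), 'ee_pos': array([ 301.2467581 , -603.81123746,  217.89246903]), 'eef_rot': array([ 9.73348755e-01,  2.29329126e-01, -1.13898320e-04, -5.83646459e-04]), 'contact_force': array([ 0.05178681, -0.3177705 , -0.71299251]), 'moment': array([-0.02698819,  0.02889881,  0.00373653]), 'opening': 93.18246940834277}
scene [[0.63, 0.47, -0.62, 1173.78], [0.78, -0.38, 0.5, -426.18], [-0.0, -0.8, -0.6, 657.89], [0.0, 0.0, 0.0, 1.0]] 539.97751515345
top [[0.0, -0.99, 0.17, 387.97], [-1.0, -0.01, -0.01, 35.4], [0.01, -0.17, -0.99, 1154.45], [0.0, 0.0, 0.0, 1.0]] 503.62993117195487
```

View pics/top0.png

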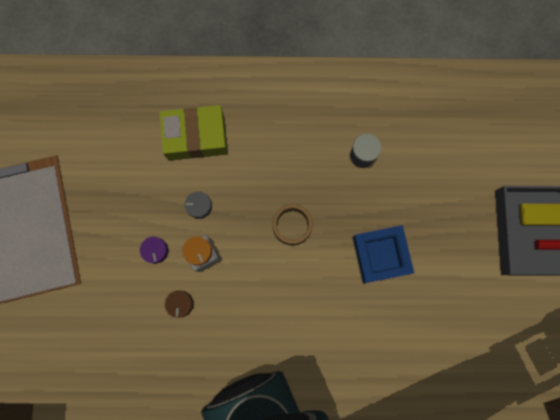

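View pics/scene0.png

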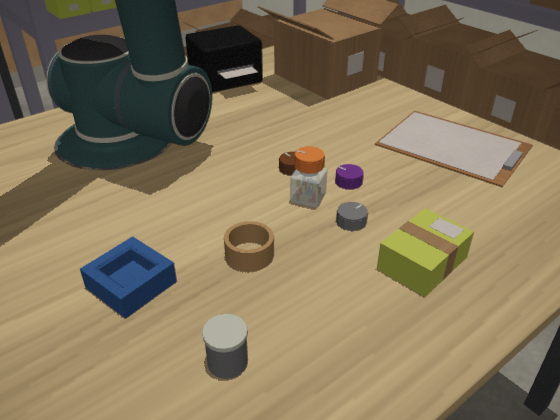

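The top view shows the orange cap on the clear square jar at about (197,250). The look-alike caps are grey (198,205), purple (153,250) and brown (178,304), all lying on the bench. Only the orange one matches and sits on a jar. The brace is at (384,254), the tape roll at (292,224), the carton at (193,132) and the tub at (367,148). The scene view agrees, with the jar at (309,180) and the brace at (128,275). I'll measure next and make an enlarged crop to confirm.

```bash
cat >> h.py <<'E'
def ray(c,uv,h):
    uv=np.atleast_2d(uv).astype(float)
    d=np.c_[(uv[:,0]-c['cx'])/c['fx'],(uv[:,1]-c['cy'])/c['fy'],np.ones(len(uv))]@c['pose'][:3,:3].T
    o=c['pose'][:3,3]; return o+d*((h-o[2])/d[:,2])[:,None]
def mask(c,lo,hi,hmin=-1e9,hmax=1e9):
    m=cv2.inRange(cv2.cvtColor(c['img'],cv2.COLOR_RGB2HSV),np.array(lo),np.array(hi))
    W=world(c)[...,2]; m[(W<hmin)|(W>hmax)|(c['z_map']<=0)]=0
    return cv2.morphologyEx(m,cv2.MORPH_OPEN,np.ones((3,3)))
def big(m):
    return max(cv2.findContours(m,cv2.RETR_EXTERNAL,cv2.CHAIN_APPROX_NONE)[0],key=cv2.contourArea)
def rect(P):
    (x,y),s,a=cv2.minAreaRect(P[:,:2].astype(np.float32)); return np.round([x,y,*s,a],1)
E
python3 - <<'E'
from h import *
import pickle
d=pickle.load(open('d.pkl','rb'))
for n,c in d.items():
    W=world(c)
    k=big(mask(c,(3,150,90),(17,255,255),95,130))[:,0]; w=ray(c,k,108)
    print(n,'cap',np.round(cv2.minEnclosingCircle(w[:,:2].astype(np.float32))[0],1),rect(w),'z',np.median(W[k[:,1],k[:,0],2]))
    k=big(mask(c,(100,120,30),(125,255,255),38,55))[:,0]; w=ray(c,k,45)
    print(n,'brace',rect(w))
    m=mask(c,(100,120,30),(125,255,255),10,20);k=big(m)[:,0]
    print(n,'floor',rect(ray(c,k,15)),len(k))
    # white stripe on the cap
    hsv=cv2.cvtColor(c['img'],cv2.COLOR_RGB2HSV)
c=d['top'];a=c['img'][180:330,130:280];b=cv2.resize(a,None,fx=4,fy=4,interpolation=cv2.INTER_CUBIC)
cv2.imwrite('pics/crop.png',b[:,:,::-1])
for n,p in (('grey',(198,205)),('purple',(153,250)),('brown',(178,304)),('tape',(292,224)),('tub',(367,148))): print(n,ray(c,p,28)[0].round())
E
```

```text
scene cap [499.6 193.5] [500.  194.   59.3  72.   50.7] z 106.46570684809996
scene brace [ 497.9 -206.2  116.1  112.9   11.7]
scene floor [ 477.1 -199.6   47.6   56.2   11.8] 86
top cap [492.2 199.6] [492.  200.2  57.4  57.1  64. ] z 107.81470678372216
top brace [ 492.4 -203.   105.6  110.    11.6]
top floor [ 495.  -207.6   67.    63.2   11.4] 113
grey [603. 212.  28.]
purple [500. 309.  28.]
brown [381. 249.  28.]
tape [560.  -2.  28.]
tub [ 740. -176.   28.]
```

View pics/crop.png

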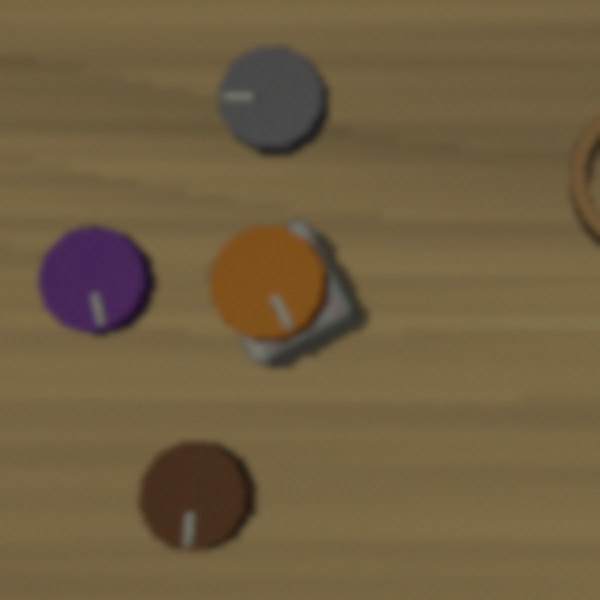

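The enlarged crop confirms it: the orange cap, centred at crop (268,282), is on the square jar, with its stripe pointing to (290,325), about 206° in world axes. The grey, purple and brown caps lie loose. Both the cap and the jar sit at about 26–28° (mod 30), the brace at about 11.5°. I'll go to the brace first and look with the wrist camera on the way.

```bash
cat >> h.py <<'E'
def go(x,y,z,yaw,ref=None):
    "shift in tool axes (from last commanded pose = ref or measured) and turn in deg"
    s=arm.state(); r=R.from_quat(s['eef_rot']).as_matrix(); p=np.array(s['ee_pos']) if ref is None else np.array(ref)
    y0=np.degrees(np.arctan2(r[1,0],r[0,0])); t=(y0-yaw+45)%90-45
    print('pos',p.round(1),'yaw',y0.round(2),'F',s['contact_force'].round(1),'open',s['opening'].round(1),'t',s['time'],'-> shift',(r.T@(np.array([x,y,z])-p)).round(1),'turn',round(t,1))
E
python3 - <<'E'
from h import *
c=cap('wrist'); s=arm.state(); r=R.from_quat(s['eef_rot']).as_matrix()
print('cam in tool',(r.T@(c['pose'][:3,3]-s['ee_pos'])).round(1),'axis',(r.T@c['pose'][:3,:3]).round(2).tolist(),c['fx'])
go(494,-205,300,11.5); go(494,198,230,26.5)
E
```

```text
cam in tool [  76.5    0.9 -165.5] axis [[0.0, -0.96, -0.27], [1.0, 0.0, 0.0], [-0.0, -0.27, 0.96]] 318.69178747671583Traceback (most recent call last):
  File "<stdin>", line 4, in <module>
  File "h.py", line 28, in go
    print('pos',p.round(1),'yaw',y0.round(2),'F',s['contact_force'].round(1),'open',s['opening'].round(1),'t',s['time'],'-> shift',(r.T@(np.array([x,y,z])-p)).round(1),'turn',round(t,1))
                                                                                    ^^^^^^^^^^^^^^^^^^
AttributeError: 'float' object has no attribute 'round'
```

>>> {"api": "carry_out", "payload": {
  "series": [
    [[351, -271, -50], 15],
    [[351, -271, -50], 15],
    [[351, -271, -50], 15],
    [[351, -271, -50], 15],
    [[351, -271, -50], 15],
    [[351, -271, -50], 15],
    [[351, -271, -50], 15],
    [[351, -271, -50], 15],
    [[351, -271, -50], 15],
    [[351, -271, -50], 15]
  ],
  "fingers": 1,
  "force": 40
}}

```text
time: 1.4
ee_pos: [494.0, -205.8, 268.3]
eef_rot: [0.995, 0.1, -0.0, -0.0]
contact_force: [-0.4, -1.2, 0.6]
opening: 92.9
```

```bash
sed -i "s/s\['opening'\].round(1)/round(s['opening'],1)/" h.py; python3 - <<'E'
from h import *
c=cap('wrist','w_brace.png')
W=world(c); m=mask(c,(100,100,25),(128,255,255),36,55)
k=big(m); print('outer',rect(ray(c,k[:,0],45)), k[:,0].min(0),k[:,0].max(0))
cs,h=cv2.findContours(m,cv2.RETR_CCOMP,cv2.CHAIN_APPROX_NONE)
for q,hh in zip(cs,h[0]):
    if hh[3]>=0 and cv2.contourArea(q)>500: print('hole',rect(ray(c,q[:,0],45)))
k=big(mask(c,(100,100,20),(128,255,255),8,21))[:,0]; print('floor',rect(ray(c,k,15)),np.median(W[k[:,1],k[:,0],2]))
go(494,-205,260,11.5); go(494,198,240,26.5)
E
```

```text
outer [ 496.1 -205.6  106.6  107.7   11.5] [237 130] [326 215]
floor [ 492.7 -207.1   64.7   67.8   11.5] 15.205026463523097
pos [ 493.9 -206.   268.3] yaw 11.42 F [-0.4 -0.7  0.3] open 93.0 t 1.45 -> shift [ 0.3 -0.9  8.3] turn -0.1
pos [ 493.9 -206.   268.3] yaw 11.42 F [-0.4 -0.7  0.3] open 93.0 t 1.45 -> shift [  80.1 -395.9   28.4] turn -15.1
```

View pics/w_brace.png

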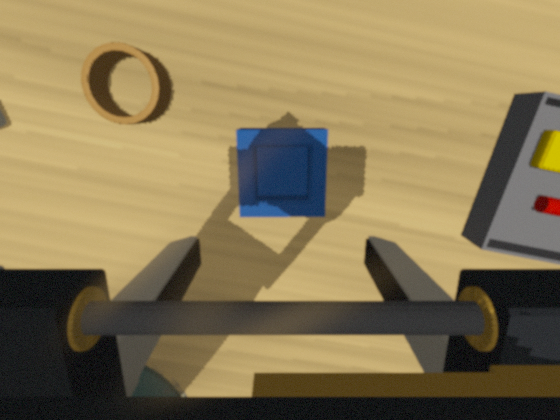

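The wrist view shows the brace squarely at (282,172) and the tape roll at (121,82). The gripper is aligned with the brace, and the estimates agree on about (494.5,-206) at 11.5°. On to the jar.

>>> {"api": "carry_out", "payload": {
  "series": [
    [[80, -396, 28], -15],
    [[80, -396, 28], -15],
    [[80, -396, 28], -15],
    [[80, -396, 28], -15],
    [[80, -396, 28], -15],
    [[80, -396, 28], -15],
    [[80, -396, 28], -15],
    [[80, -396, 28], -15],
    [[80, -396, 28], -15]
  ]
}}

```text
time: 2.58
ee_pos: [494.1, 198.1, 240.5]
eef_rot: [0.973, 0.229, -0.0, 0.0]
contact_force: [1.5, -0.3, 0.2]
opening: 93.0
```

```bash
python3 - <<'E'
from h import *
c=cap('wrist','w_cap.png')
W=world(c); m=mask(c,(3,140,80),(17,255,255),100,116)
k=big(m)[:,0]; w=ray(c,k,108); print('cap',rect(w),cv2.minEnclosingCircle(w[:,:2].astype(np.float32)),np.median(W[k[:,1],k[:,0],2]),k.min(0),k.max(0))
P=cv2.approxPolyDP(np.float32(w[:,:2]).reshape(-1,1,2),2.5,True)[:,0]
ctr=np.array(cv2.minEnclosingCircle(w[:,:2].astype(np.float32))[0])
ang=np.degrees(np.arctan2(*(w[:,:2]-ctr).T[::-1])); rad=np.linalg.norm(w[:,:2]-ctr,axis=1)
z=(rad*np.exp(12j*np.radians(ang))).sum(); print('vertex angle mod30',np.degrees(np.angle(z))/12, abs(z)/rad.sum())
# stripe
fill=cv2.convexHull(k.reshape(-1,1,2)); mm=np.zeros(c['z_map'].shape,np.uint8); cv2.drawContours(mm,[fill],-1,255,-1); mm=cv2.erode(mm,np.ones((5,5)))
hsv=cv2.cvtColor(c['img'],cv2.COLOR_RGB2HSV); st=np.argwhere((mm>0)&(hsv[...,1]<110))[:,::-1]
s=ray(c,st,108)[:,:2].mean(0); dv=s-ctr; print('stripe',len(st),s,np.degrees(np.arctan2(dv[1],dv[0])))
go(494,198,240,26.5)
E
```

```text
cap [495.7 200.2  57.9  58.6  30.3] ((495.7666015625, 200.03038024902344), 30.140729904174805) 107.02267285784842 [250 161] [310 220]
vertex angle mod30 13.564240115984566 0.057572433004503216
stripe 65 [478.82426597 191.31493565] -152.77788880760625
pos [494.1 197.9 240.7] yaw 26.42 F [0.  0.8 0.6] open 92.7 t 2.625 -> shift [-0.  -0.2  0.7] turn -0.1
```

View pics/w_cap.png

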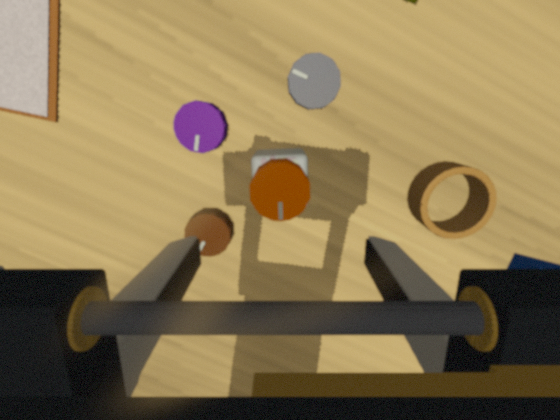

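The wrist view shows the orange cap at (280,190) with its stripe straight down, in line with the gripper. The two look-alikes nearest the jaws are purple (200,127) and brown (209,232), both clear of the path. The cap is at (495.5,200), height about 108, yaw about 27.5, all as expected. Descending.

>>> {"api": "carry_out", "payload": {
  "series": [
    [[2, -1, 50], -1],
    [[2, -1, 90], -1],
    [[2, -1, 120], -1],
    [[2, -1, 145], -1],
    [[2, -1, 164], -1],
    [[2, -1, 164], -1],
    [[2, -1, 164], -1]
  ]
}}

```text
time: 3.5
ee_pos: [495.7, 200.9, 77.8]
eef_rot: [0.971, 0.238, 0.001, -0.0]
contact_force: [0.1, -0.3, 0.4]
opening: 92.9
```

>>> {"api": "carry_out", "payload": {
  "series": [
    [[0, 0, 0], 0],
    [[0, 0, 0], 0],
    [[0, 0, 0], 0],
    [[0, 0, 0], 0],
    [[0, 0, 0], 0],
    [[0, 0, 0], 0],
    [[0, 0, 0], 0],
    [[0, 0, 0], 0]
  ],
  "fingers": 0.4,
  "force": 40
}}

```text
time: 4.5
ee_pos: [495.1, 201.1, 76.7]
eef_rot: [0.971, 0.238, 0.0, -0.0]
contact_force: [-0.7, 1.5, 0.8]
opening: 58.8
```

Gripped at 58.8 mm, which matches the 59 mm flats. Lifting.

>>> {"api": "carry_out", "payload": {
  "series": [
    [[0, 0, -5], 0],
    [[0, 0, -15], 0],
    [[0, 0, -35], 0],
    [[0, 0, -60], 0],
    [[0, 0, -85], 0],
    [[0, 0, -105], 0],
    [[0, 0, -110], 0],
    [[0, 0, -110], 0],
    [[0, 0, -110], 0]
  ]
}}

```text
time: 5.62
ee_pos: [494.8, 200.9, 185.6]
eef_rot: [0.971, 0.238, -0.001, 0.0]
contact_force: [-1.0, -0.7, -4.5]
opening: 58.7
```

```bash
python3 - <<'E'
from h import *
cap('scene','s_lift.png'); go(494.5,-206,186,11.5)
E
```

```text
pos [494.8 200.9 185.7] yaw 27.51 F [ 0.3 -0.1 -4.8] open 58.6 t 5.675 -> shift [-1.882e+02  3.607e+02 -1.000e-01] turn 16.0
```

View pics/s_lift.png

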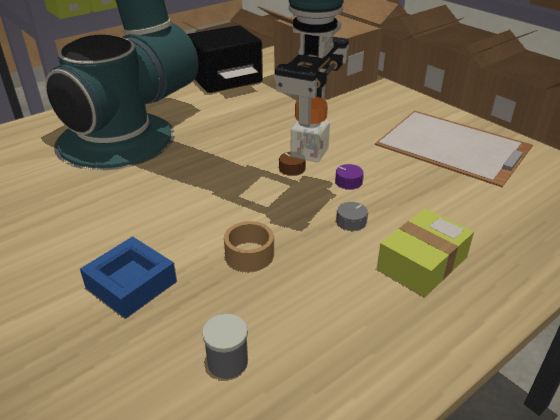

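The scene view shows the jar hanging upright by its cap at about (310,130), with nothing else disturbed. Carrying it to the brace.

>>> {"api": "carry_out", "payload": {
  "series": [
    [[-12, 23, 0], 1],
    [[-38, 72, 0], 4],
    [[-65, 125, 0], 8],
    [[-92, 177, 0], 11],
    [[-120, 230, 0], 14],
    [[-145, 279, 0], 16],
    [[-166, 319, 0], 16],
    [[-180, 345, 0], 16],
    [[-186, 357, 0], 16],
    [[-188, 361, 0], 16],
    [[-188, 361, 0], 16],
    [[-188, 361, 0], 16]
  ]
}}

```text
time: 7.18
ee_pos: [495.3, -205.2, 186.7]
eef_rot: [0.995, 0.101, 0.0, -0.0]
contact_force: [-0.1, -0.1, -4.4]
opening: 58.6
```

```bash
python3 - <<'E'
from h import *
c=cap('wrist','w_over.png'); go(494.5,-206,120,11.5)
c=cap('scene'); cv2.imwrite('pics/s_over.png',cv2.resize(c['img'][120:330,40:320],None,fx=2.5,fy=2.5)[:,:,::-1])
t=cap('top')
W=world(t)
m=cv2.inRange(cv2.cvtColor(t['img'],cv2.COLOR_RGB2HSV),(100,100,20),(128,255,255)); 
print('brace visible top view', cv2.countNonZero(m))
E
```

```text
pos [ 495.3 -205.3  186.7] yaw 11.57 F [ 0.4  0.3 -4.5] open 58.8 t 7.225 -> shift [-0.9  0.6 66.7] turn 0.1
brace visible top view 475
```

View pics/s_over.png

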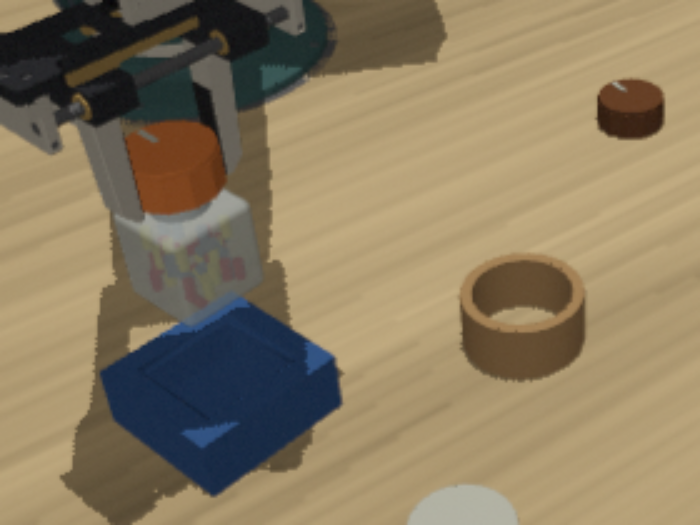

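View pics/w_over.png

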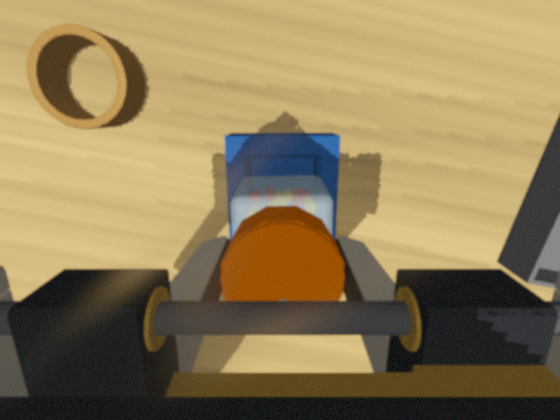

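Both views show the jar upright over the brace: in the wrist view the brace spans columns 226–340 and the cap is centred at about 283, and the sides are parallel. Lowering in stages while watching the force.

>>> {"api": "carry_out", "payload": {
  "series": [
    [[-1, 1, 8], 0],
    [[-1, 1, 24], 0],
    [[-1, 1, 40], 0],
    [[-1, 1, 52], 0],
    [[-1, 1, 60], 0],
    [[-1, 1, 66], 0],
    [[-1, 1, 71], 0],
    [[-1, 1, 75], 0],
    [[-1, 1, 78], 0],
    [[-1, 1, 78], 0]
  ]
}}

```text
time: 8.57
ee_pos: [494.4, -207.2, 108.5]
eef_rot: [0.995, 0.1, -0.0, -0.0]
contact_force: [-0.6, 0.3, -3.9]
opening: 59.2
```

>>> {"api": "carry_out", "payload": {
  "series": [
    [[0, 0, 4], 0],
    [[0, 0, 8], 0],
    [[0, 0, 12], 0],
    [[0, 0, 14], 0],
    [[0, 0, 15], 0],
    [[0, 0, 16], 0],
    [[0, 0, 17], 0],
    [[0, 0, 17], 0]
  ]
}}

```text
time: 9.57
ee_pos: [494.4, -207.2, 91.8]
eef_rot: [0.995, 0.1, 0.0, 0.0]
contact_force: [-0.3, 0.8, -3.1]
opening: 59.0
```

>>> {"api": "carry_out", "payload": {
  "series": [
    [[0, 0, 0.5], 0],
    [[0, 0, 1], 0],
    [[0, 0, 1], 0],
    [[0, 0, 1], 0]
  ]
}}

```text
time: 10.07
ee_pos: [494.6, -207.2, 91.6]
eef_rot: [0.995, 0.1, 0.0, 0.0]
contact_force: [-4.7, 3.1, 7.2]
opening: 58.8
```

```bash
python3 - <<'E'
from h import *
go(494.5,-206,91,11.5); print(arm.state()['contact_force'],arm.state()['moment'])
c=cap('scene'); cv2.imwrite('pics/s_seat.png',cv2.resize(c['img'][150:330,40:240],None,fx=3,fy=3)[:,:,::-1])
E
```

```text
pos [ 494.6 -207.2   91.6] yaw 11.52 F [-4.7  3.1  7.2] open 58.8 t 10.075 -> shift [ 0.1 -1.2  0.6] turn 0.0
[-4.66169064  3.12467535  7.19698879] [0.53503763 0.74879542 0.02134581]
```

View pics/s_seat.png

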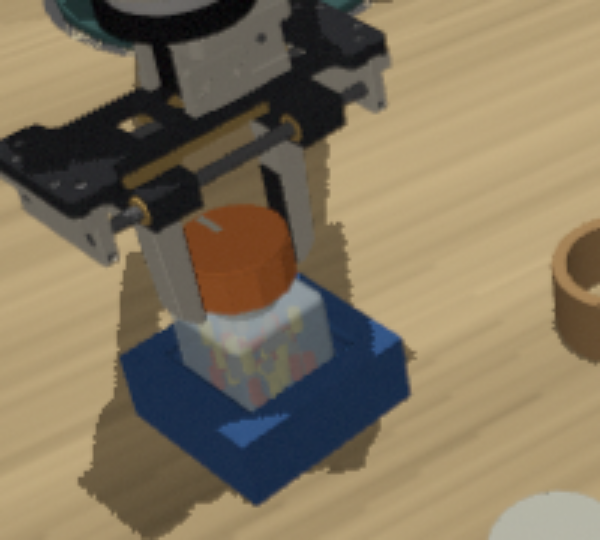

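The jar is down in the pocket: contact came at TCP z 91.6, and the floor predicts about 91.7. The crop shows it upright with about half the body in the block. Next is a full grip, then the turn.

>>> {"api": "carry_out", "payload": {
  "series": [
    [[0, 0, -0.5], 0],
    [[0, 0, -0.5], 0],
    [[0, 0, -0.5], 0],
    [[0, 0, -0.5], 0]
  ],
  "fingers": 0.4,
  "force": 60
}}

```text
time: 10.62
ee_pos: [494.5, -207.2, 91.6]
eef_rot: [0.995, 0.1, 0.0, 0.0]
contact_force: [-3.4, 2.5, 6.4]
opening: 58.6
```

>>> {"api": "carry_out", "payload": {
  "series": [
    [[0, 0, 0], -5],
    [[0, 0, 0], -12],
    [[0, 0, 0], -19],
    [[0, 0, 0], -26],
    [[0, 0, 0], -33],
    [[0, 0, 0], -40],
    [[0, 0, 0], -47],
    [[0, 0, 0], -54],
    [[0, 0, 0], -61],
    [[0, 0, 0], -68],
    [[0, 0, 0], -73],
    [[0, 0, 0], -73]
  ]
}}

```text
time: 12.12
ee_pos: [494.8, -207.1, 92.2]
eef_rot: [0.74, 0.673, 0.0, 0.0]
contact_force: [-3.7, 5.1, 11.7]
opening: 58.9
```

```bash
python3 - <<'E'
from h import *
go(494.5,-206,91,84.5); print(arm.state()['moment'],arm.state()['q'].round(2))
c=cap('scene'); cv2.imwrite('pics/s_turn.png',cv2.resize(c['img'][150:330,40:240],None,fx=3,fy=3)[:,:,::-1])
E
```

```text
pos [ 494.8 -207.1   92.2] yaw 84.61 F [-3.7  5.1 11.7] open 58.9 t 12.125 -> shift [ 1.1 -0.4  1.2] turn 0.1
[0.80659457 0.55538409 0.04483211] [-0.44 -0.13  1.89  0.    1.38 -0.35]
```

View pics/s_turn.png

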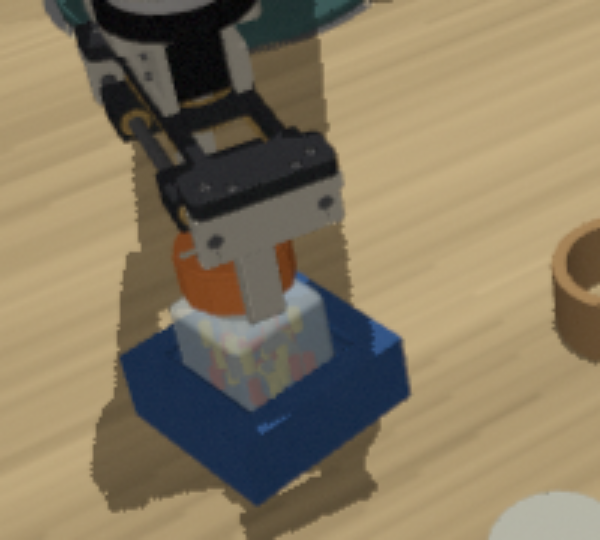

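The stripe has swung from (208,220) to (190,253) with the jaws, the jar is still seated, and residual torque is about 0. I'll lift a little first and check.

>>> {"api": "carry_out", "payload": {
  "series": [
    [[0, 0, -1], 0],
    [[0, 0, -3], 0],
    [[0, 0, -5], 0],
    [[0, 0, -7], 0],
    [[0, 0, -9], 0],
    [[0, 0, -9], 0],
    [[0, 0, -9], 0]
  ]
}}

```text
time: 13.05
ee_pos: [494.3, -207.2, 100.2]
eef_rot: [0.74, 0.672, -0.0, -0.0]
contact_force: [-2.1, 2.0, 0.3]
opening: 58.4
```

The vertical load is about 0 N, against -4.5 N when carrying the jar, so the cap is free. Lifting clear.

>>> {"api": "carry_out", "payload": {
  "series": [
    [[0, 0, -4], 0],
    [[0, 0, -9], 0],
    [[0, 0, -14], 0],
    [[0, 0, -19], 0],
    [[0, 0, -24], 0],
    [[0, 0, -29], 0],
    [[0, 0, -33], 0],
    [[0, 0, -34], 0],
    [[0, 0, -34], 0],
    [[0, 0, -34], 0],
    [[0, 0, -34], 0]
  ]
}}

```text
time: 14.42
ee_pos: [494.3, -207.2, 134.0]
eef_rot: [0.74, 0.673, -0.0, -0.0]
contact_force: [0.4, 0.2, -0.2]
opening: 58.5
```

```bash
python3 - <<'E'
from h import *
go(494.5,-206,134,84.5); print(arm.state()['qd'].round(3))
c=cap('scene'); cv2.imwrite('pics/s_end.png',cv2.resize(c['img'][120:330,40:240],None,fx=2.8,fy=2.8)[:,:,::-1])
W=world(c); k=big(mask(c,(3,140,80),(17,255,255),90,190))[:,0]; print('cap heights',np.percentile(W[k[:,1],k[:,0],2],[2,98]).round())
E
```

```text
pos [ 494.3 -207.2  134. ] yaw 84.52 F [ 0.4  0.2 -0.2] open 58.5 t 14.425 -> shift [1.2 0.  0. ] turn 0.0
[ 0.     0.    -0.001 -0.    -0.    -0.001]
cap heights [138. 168.]
```

View pics/s_end.png

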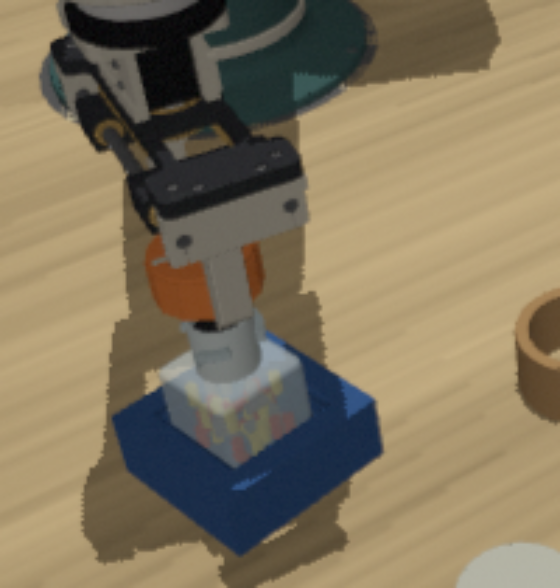

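The cap is held level at about 138 mm, some 20 mm above the open neck (rim at 117 mm). The jar is still in the brace and the load is about 0 N. Handing in.

```bash
python3 -c "
from cell import arm
print(arm.close_job())"
```

```text
the job is handed in; nothing more can be done
None
```

The job is done and handed in at about 14.5 s; the hand-in gives no verdict. I carried the jar by its tight cap into the brace pocket, turned the cap 73° anticlockwise with a 60 N grip, and lifted it straight up about 42 mm.

**Seating:** contact with the pocket floor came at TCP z 91.6 mm, where I expected about 91.7.

**Cap released:** after the turn the residual torque was about 0. The vertical load on lifting was about 0 N, against 4.5 N with the jar hanging.

**Final state:** the cap is held at rest with the jaws at 58.5 mm. Its lower edge is at about 138 mm, roughly 20 mm above the rim. The last picture shows the jar still seated in the brace.

**Disagreements:** none of the checks failed. The camera estimates of the brace centre differed by 3–5 mm, within the pocket's play plus chamfer. The fixed-camera estimates of the cap differed by about 10 mm, so I used the wrist view for the grasp. I did not re-measure the tape roll, carton and tub at the end, but nothing in the path went near them.

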